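# Set the lamp attenuator to its third click and switch on

### The job

With the gripper's fingertips, push the lamp house's black slider tab to the left (seen from the robot, away from its rest end) and count the clicks: stop at the third, not running past it into the fourth, where the lamp is undimmed. Then press the button on the lamp's power unit fully down and let go. Push only, never pinch the tab, and leave every other thing on the bench where it is.

Things in the scene. Friction and masses are not known exactly. Their poses are not given: they have to be found in the camera images.
- lamp_house: Fixed grey lamp house 200 x 200 x 90 high, flat top, black light barrel on its far side. Origin: centre of its underside; x away from the robot, y left (yaw within 0.3 rad). The tab's middle runs along +y at x = +20 mm, from y = -40 mm (rest) on; the top behind it is bare. Beside the slot, robot side, four dark flush ticks mark the clicks at y = -16, 0, +16, +32 mm.
- attenuator (a joint): Slider travel in m along the lamp house's +y; 0 = rest end. Starts clear of any click, between 0 and 0.007. Spring-ball clicks (seats) at 0.024, 0.040, 0.056 (the third), 0.072; humps at 0.016, 0.032, 0.048, 0.064; end stop 0.076. The push rises to about 6 N leaving a seat, falls to nothing at the hump; the slider then snaps forward into the next seat. Friction about 1 N.
- tab_mid (a point): Centre of the upright black slider tab, 20 mm above the lamp house's top (110 mm above the bench). The tab is 24 wide (across the travel), 16 thick (along the travel), 38 to 40 high. Axes as the lamp house's.
- tab_rear: The rear 5 mm of the tab, whose face one pushes; origin at its foot, 5.5 mm behind the tab's middle. Flat ribbed face looking to the lamp house's -y.
- tab_front: The front 5 mm of the tab; origin at its foot, 5.5 mm ahead of the tab's middle. Touching rear and front hard at once counts as pinching.
- power_unit: Fixed grey box 90 x 100 x 60 high, left or right of the lamp house (places swap with the wooden block). Origin: centre of its underside. Black round push button on its top.
- lamp_button (a joint): Travel of the push button in m: 0 up, 0.006 fully down; 5 N holds it fully down; springs back up.
- lamp_button_top (a point): Centre of the button's top face; the cap is 26 mm across and is pressed straight down.
- vial_block: Fixed wooden block 90 x 100 x 45 high with four holes and two vials; leave alone. Origin: centre of its underside.
- vial_a: Loose bystander: glass vial with black cap, 20 dia x 60, in the wooden block (mm). Origin: centre of its underside.
- vial_b: Loose bystander: second such vial in the block (mm). Origin: centre of its underside.
- lens_cap: Loose bystander: black disc 36 dia x 14, lying on the lamp house's top by its robot-side edge, right of the middle (mm). Origin: centre of its underside.
- oil_bottle: Loose bystander: small amber bottle 34 dia x 75 (mm). Origin: centre of its underside.
- dish: Loose bystander: clear shallow dish 90 dia x 16 (mm). Origin: centre of its underside.
- jar: Loose bystander: glass jar 60 dia x 80 with white cap (mm). Origin: centre of its underside.
- slide_box: Loose bystander: small wooden box 85 x 45 x 35 (mm). Origin: centre of its underside.
- brush: Loose bystander: wooden brush 170 long lying flat (mm). Origin: centre of its underside.
Not all that is in view belongs to the job. Of the things that look like the power_unit, take the one that is farthest to the robot's right at the start.

How it is judged:
On the way, in this order (a step that is already met when the one before it is completed fails the run):
1. the slider sits in its third click, at rest, the button up (value of joint attenuator between 0.0525 and 0.0595 m and velocity of joint attenuator between -0.005 and 0.005 m/s and value of joint lamp_button below 0.002 m), for 0.3 s.
2. the button is pressed fully down while the slider is in its third click (value of joint attenuator between 0.0525 and 0.0595 m and value of joint lamp_button above 0.0045 m), for 0.05 s.
At the end, for the whole second after the job is handed in: Slider at rest in its third click (0.0525 to 0.0595 m), button up again after being pressed down at least 4.5 of its 6 mm, all other things within 20 mm of where they stood (all of step 1 and distance of each of vial_a, vial_b, lens_cap, oil_bottle, dish, jar, slide_box, brush from where it was at the start of the episode below 0.02 m); the robot touches nothing.
It fails at once if the slider goes over the hump after the third click (beyond 0.064 m) (value of joint attenuator above 0.064 m).
It fails at once if the button is pressed before the slider is in its third click (value of joint lamp_button above 0.003 m and (value of joint attenuator below 0.0525 m or value of joint attenuator above 0.0595 m)).
It fails at once if the tab is pinched (more than 2 N on its rear and front parts at once) (contact force between the fingers and tab_rear above 2 N and contact force between the fingers and tab_front above 2 N).
It fails at once if another thing on the bench is moved by more than 20 mm (distance of any of vial_a, vial_b, lens_cap, oil_bottle, dish, jar, slide_box, brush from where it was at the start of the episode above 0.02 m).
It also fails if it takes over 72 s, if anything falls off the work surface, if the arm or the gripper's body presses on something with over 40 N, if the wrist force passes 120 N, or if a joint passes its speed limit or range.

### The arm

A 6-joint arm with a two-finger parallel gripper is mounted at the origin on the work surface. World frame = base frame: x ahead of the robot, y to its left, z up, the work surface at z = 0. Lengths are in m, angles in rad, forces in N, time in s.
With the tool pointing down it reaches from about 0.375 to 0.975 m from the base axis. Payload 3.8 kg.
Tool frame: the origin (TCP) lies between the finger pads; the fingertips stand 22 mm ahead of it and the grasp point (between the pads) lies 3 mm ahead of it; z points along the fingers, y is the direction in which the jaws open and shut (so a half turn about z gives the same grasp; the last joint's range is limited). The gripper opens to 85 mm and grips with 20 to 120 N. Pads are 22 mm wide; open, the fingers measure 114 mm over their backs; the gripper's body (76 mm by 85 mm) begins 54 mm behind the grasp point. The pads swing forward as they close: fully open they stand 13 mm farther back than shut.
Start: joints at [1.271, 0.264, 1.604, -0, 1.274, -0.037], TCP at [0.175, 0.652, 0.253] pointing down, gripper open.
Joint ranges: [-2.63, 2.63], [-0.94, 2.18], [0.31, 2.57], [-1.31, 4.45], [0, 2.66], [-2.55, 2.55]. Speed limits (rad/s): [2.57, 2.57, 3.14, 3.14, 3.14, 3.14].

### API

Orientations are given as a rotation vector (axis times angle).
In Python, from workcell import * gives the robot as it stands.
- The arm moves only by the tool step_arm, never from a script. Its argument "motion" is a list that holds one entry, the list of rows, each a list of 7 numbers: the finger opening in m, from 0 to 0.0854, then the shift along the world's x, y, z in m, then the turn, a rotation vector about the world's x, y, z in degrees. A call has exactly 8 rows; each row is the pose to reach, as a shift and turn from the pose measured when the call began; what a row does not reach only later rows make up. A row lasts 1/8 s, in which the tool goes at most 62.5 mm and 10.7 degrees, less where a joint would pass 70% of its speed; a pose out of reach is approached as far as the arm can. A call with a gripper value outside its range is refused whole. The fingers move at their own pace and stop on an object; "newtons" is the grip in N (left out, the last holds). Time passes only in rows, so rows that repeat a pose let the fingers close, or fill a call up. It gives the time, the measured TCP pose, the force and the opening at its end, in the units of the state.
- read_state(): the state, without advancing time (a new reading comes with each control period).
- read_camera(name): name is "scene" or "side" or "wrist"; returns (picture, depth): 384x512x3 uint8, blue, green, red; 384x512 float32, m along the optical axis (not along the pixel's ray), 0 where there is no reading.
- get_calibration(name): a dict with "K" (3x3 intrinsics, pixels), "world_from_camera" (4x4, takes a point from camera to world coordinates). Camera axes: x right, y down, z forward; pixel columns grow to the right and rows downward; lengths in m; the calibration is good to about 2 mm. The wrist camera is an equidistant fisheye: a pixel r from the principal point sees the ray r / f radians off the axis. A picture is of the moment at which its call begins: read the wrist's pose just before it. get_calibration takes no time and is no camera call; for the wrist camera it gives the pose at the moment of the call.
- finish_job(): hands the job in, once; it reports no verdict.
Trained networks look in the newest picture that a camera, given by its name, has taken for a name from the list of things; names that differ only in an ending like _2 or _b are one class to them, and where a whole thing is asked for, a point or a joint stands for the part that bears it (a point fixed in the world has none). Each returns a list of dicts, best first, with "score" (0 to 1); they miss things now and then, are a little off and sometimes report something else, mostly with a low value. They report only what shows in the picture. A call takes as long as a camera call. They do not tell look-alikes from the thing itself.
- spot_in(camera, thing): "xyz" ([x, y, z] in m, in the coordinates of the camera as it stood for that picture, good to about 4 mm: the middle of the surface that is visible of it).
- regions_of(camera, thing): "region" (384x512 bool, what is visible of it).
The state is a dict: "time": time; "q": joint angles; "joint_vel": joint speeds; "joint_torque": joint torques, N m; "tool_pos": TCP position; "tcp_rot": TCP orientation; "wrist_force": force on the tool from outside, world axes, zero at the start; "torque": the same for the moment, N m; "width": opening from 0.0 (shut) to 1.0 (fully open).
Only numpy, scipy, OpenCV 4.12 (cv2) and the standard library are available. Lean on these libraries where they do the work, as an engineer would, in place of code of your own. Each camera call takes 0.05 s, during which the arm holds its last target. There are 200 camera calls.

## Working session

There is one attempt and no reset: what is moved stays moved. The work goes in short steps, Python scripts to look and compute and a tool call to move; the robot and the scene stay as the last step left them, time stands still between calls to the robot, and variables do not carry over. Pictures are saved under pics/ and viewed, on a budget of 10 in all, crops included, one or two more only if the job needs it, and the job is handed in when it is done.

Besides the shell and the picture viewer there is one more tool, called after ">>>" as name([rows], argument=value, ...), one row to a line, values as JSON. step_arm: Moves the arm, as the interface text tells. Its arguments: {"type":"object","properties":{"motion":{"type":"array"},"newtons":{"type":"number"}},"required":["motion"]}

```bash
mkdir -p pics
cat > h.py <<'E'
from workcell import *
import numpy as np, cv2
def w(cam,p):
    T=np.array(get_calibration(cam)["world_from_camera"]); return T[:3,:3]@np.array(p)+T[:3,3]
def cloud(cam,depth):
    c=get_calibration(cam);K=np.array(c["K"]);T=np.array(c["world_from_camera"])
    v,u=np.indices(depth.shape)
    P=np.stack([(u-K[0,2])/K[0,0]*depth,(v-K[1,2])/K[1,1]*depth,depth],-1)
    return P@T[:3,:3].T+T[:3,3]
E
python3 - <<'E'
from h import *
s=read_state();print(s)
im={}
for c in("scene","side"):
    p,d=read_camera(c);im[c]=p;np.savez(f"{c}.npz",p=p,d=d)
    for t in("lamp_house","tab_mid","power_unit","lamp_button_top","vial_block","lens_cap","oil_bottle","jar","dish","slide_box","brush"):
        try:print(c,t,[(np.round(w(c,r["xyz"]),3).tolist(),round(r["score"],2)) for r in spot_in(c,t)][:4])
        except Exception as e:print(c,t,e)
cv2.imwrite("pics/a.png",im["scene"]);cv2.imwrite("pics/b.png",im["side"])
E
```

```text
{'time': 0.0, 'q': array([ 1.27106111e+00,  2.64783720e-01,  1.60537676e+00,  3.43518375e-05,
        1.27368765e+00, -3.69217615e-02]), 'joint_vel': array([ 0.00042564, -0.00023511, -0.00112621,  0.00023842,  0.00056841,
        0.00027573]), 'joint_torque': array([-2.02093535e-03, -5.15125537e+01, -3.67301524e+01, -5.94144494e-04,
        1.25865592e-02, -1.86959022e-05]), 'tool_pos': array([0.17516903, 0.65117201, 0.25193988]), 'tcp_rot': array([-0.41160106, -3.11409688,  0.00348373]), 'wrist_force': array([-0.79845269,  0.28455296,  0.11218396]), 'torque': array([0.03238743, 0.00140058, 0.00084115]), 'width': 0.9986381039791021}
scene lamp_house [([0.604, 0.006, 0.092], 0.78)]
scene tab_mid [([0.486, -0.084, 0.1], 0.57), ([0.576, -0.052, 0.115], 0.56)]
scene power_unit [([0.535, -0.272, 0.051], 0.97), ([0.834, 0.075, 0.058], 0.84), ([0.845, -0.083, 0.058], 0.78), ([0.351, -0.128, 0.062], 0.72)]
scene lamp_button_top [([0.82, -0.097, 0.083], 0.65), ([0.805, 0.067, 0.087], 0.62), ([0.337, -0.145, 0.081], 0.5)]
scene vial_block [([0.54, 0.336, 0.044], 0.92)]
scene lens_cap [([0.486,
[... 187 characters left out ...]
, 0.031], 0.85)]
scene brush [([0.528, -0.436, 0.02], 0.88)]
side lamp_house [([0.537, -0.081, 0.085], 0.86), ([0.479, -0.096, 0.108], 0.62), ([0.5, -0.319, 0.056], 0.45)]
side tab_mid []
side power_unit [([0.502, -0.317, 0.06], 0.95), ([0.333, -0.176, 0.063], 0.87), ([0.79, 0.03, 0.047], 0.65), ([0.807, -0.132, 0.05], 0.59)]
side lamp_button_top [([0.502, -0.3, 0.081], 0.67), ([0.819, -0.111, 0.081], 0.46)]
side vial_block [([0.506, 0.282, 0.036], 0.73)]
side lens_cap []
side oil_bottle [([0.387, -0.265, 0.047], 0.6)]
side jar [([0.646, 0.259, 0.051], 0.73), ([0.573, -0.067, 0.109], 0.53)]
side dish [([0.375, 0.275, 0.011], 0.62)]
side slide_box []
side brush [([0.513, -0.45, 0.019], 0.74)]
```

View pics/a.png

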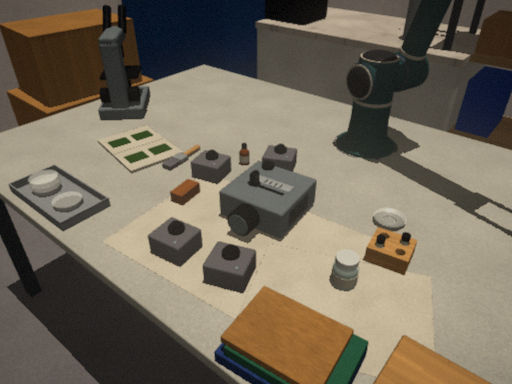

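View pics/b.png

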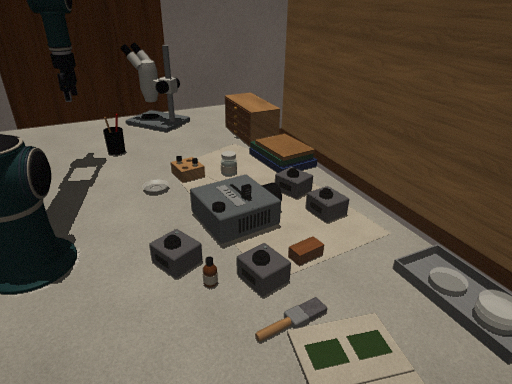

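The scene picture shows the lamp house at (268,195) with the tab at (254,177) and the lens cap at (283,150) further back. The block, jar and dish are on the left. There are four look-alike units; the one farthest right is at about (0.52,-0.295), pixel (211,165) in scene and (263,265) in side. Next I fit the lamp pose.

Run:
```python
from h import *
A=[]
for c in("scene","side"):
    z=np.load(c+".npz");W=cloud(c,z["d"]);ok=z["d"]>0
    def sel(x0,x1,y0,y1,z0,z1):return W[ok&(W[...,0]>x0)&(W[...,0]<x1)&(W[...,1]>y0)&(W[...,1]<y1)&(W[...,2]>z0)&(W[...,2]<z1)]
    top=sel(.4,.75,-.2,.2,.083,.096)
    r=cv2.minAreaRect(top[:,:2].astype(np.float32)*1000);print(c,"top",len(top),r,np.median(top[:,2]))
    tab=sel(.52,.66,-.12,.1,.104,.14);print("tab",len(tab),tab.mean(0),tab.min(0),tab.max(0))
    hi=sel(.52,.66,-.12,.1,.124,.14);print("tabtop",len(hi),hi.mean(0) if len(hi) else 0)
    pt=sel(.45,.6,-.37,-.22,.054,.064);r=cv2.minAreaRect(pt[:,:2].astype(np.float32)*1000);print("pu",len(pt),r)
    bt=sel(.45,.6,-.37,-.22,.068,.1);print("btn",len(bt),bt.mean(0),bt.min(0),bt.max(0))
    print("neighbours>0.1",sel(.3,.45,-.2,.2,.07,.3).shape)
```

```text
scene top 2951 ((574.7399291992188, -21.42852020263672), (249.30239868164062, 200.84121704101562), 6.872645854949951) 0.09020128433838204
tab 98 [ 0.57679373 -0.05484725  0.11993021] [ 0.5587643  -0.06746942  0.10456745] [ 0.58735573 -0.04819391  0.13211854]
tabtop 43 [ 0.57522094 -0.05580378  0.12778396]
pu 383 ((511.5357360839844, -291.0043029785156), (90.84371948242188, 101.58419799804688), 13.467019081115723)
btn 84 [ 0.50708647 -0.28822591  0.07555909] [ 0.48045367 -0.3151733   0.06821132] [ 0.52472072 -0.27337413  0.08461877]
neighbours>0.1 (98, 3)
side top 2268 ((573.3533935546875, -27.72760009765625), (250.2378692626953, 204.68991088867188), 7.2427473068237305) 0.09006099790964806
tab 94 [ 0.57099692 -0.06565847  0.11950164] [ 0.55987158 -0.07268864  0.10419578] [ 0.58487379 -0.05158381  0.13092152]
tabtop 34 [ 0.57163537 -0.06380052  0.12827764]
pu 880 ((510.2669982910156, -295.30389404296875), (90.76041412353516, 101.38570404052734), 13.527971267700195)
btn 186 [ 0.50020915 -0.30229355  0.07560294] [ 0.48231169 -0.31876844  0.06821119] [ 0.52310905 -0.27706493  0.08447491]
neighbours>0.1 (238, 3)
```

>>> step_arm([
  [[0,0.025,-0.047,0,0,0,-8.5],[0,0.05,-0.094,0,0,0,-17],[0,0.075,-0.141,0,0,0,-25.5],[0,0.1,-0.188,0,0,0,-34],[0,0.125,-0.235,0,0,0,-42.5],[0,0.15,-0.282,0,0,0,-51],[0,0.175,-0.329,0,0,0,-59.5],[0,0.2,-0.376,0,0,0,-68]],
], newtons=40)

```text
time: 2.2
tool_pos: [0.376, 0.2743, 0.2537]
tcp_rot: [2.088, 2.347, 0.002]
wrist_force: [1.3, -0.3, -0.2]
width: -0.004
```

>>> step_arm([
  [[0,0.033,-0.062,0,0,0,0],[0,0.066,-0.124,0,0,0,0],[0,0.1,-0.186,0,0,0,0],[0,0.132,-0.248,0,0,0,0],[0,0.165,-0.31,0,0,0,0],[0,0.2,-0.376,0,0,0,0],[0,0.2,-0.376,0,0,0,0],[0,0.2,-0.376,0,0,0,0]],
])

```text
time: 3.2
tool_pos: [0.5772, -0.105, 0.2535]
tcp_rot: [2.092, 2.342, 0.001]
wrist_force: [0.1, 0.3, -1.0]
width: -0.001
```

Run:
```python
from h import *
from scipy.spatial.transform import Rotation as R
s=read_state();print(s["time"],s["tool_pos"],R.from_rotvec(s["tcp_rot"]).as_matrix().round(3),s["wrist_force"],s["width"])
p,d=read_camera("wrist");np.savez("wr.npz",p=p,d=d);cv2.imwrite("pics/c.png",p)
c=get_calibration("wrist");print(c)
for t in("tab_mid","lamp_house","lamp_button_top","power_unit","lens_cap","tab_rear"):
    print(t,[(np.round(w("wrist",r["xyz"]),3).tolist(),round(r["score"],2)) for r in spot_in("wrist",t)][:4])
```

```text
3.2 [ 0.57720761 -0.10503818  0.25349757] [[-0.112  0.994  0.001]
 [ 0.994  0.112 -0.   ]
 [-0.     0.001 -1.   ]] [ 0.09824023  0.25249407 -0.95747164] -0.0007106521712894377
{'K': array([[297.31863964,   0.        , 256.4645498 ],
       [  0.        , 297.31863964, 186.47427376],
       [  0.        ,   0.        ,   1.        ]]), 'world_from_camera': array([[ 9.93564577e-01,  1.07744305e-01,  3.49370284e-02,
         5.67696817e-01],
       [ 1.13265181e-01, -9.46889296e-01, -3.00951257e-01,
        -2.67403532e-02],
       [ 6.55714358e-04,  3.02971657e-01, -9.52999342e-01,
         3.73912882e-01],
       [ 0.00000000e+00,  0.00000000e+00,  0.00000000e+00,
         1.00000000e+00]])}
tab_mid [([0.573, -0.055, 0.127], 0.69)]
lamp_house [([0.561, -0.023, 0.09], 0.66)]
lamp_button_top [([0.337, -0.145, 0.085], 0.87), ([0.817, -0.103, 0.084], 0.81), ([0.795, 0.062, 0.081], 0.77)]
power_unit [([0.808, -0.094, 0.061], 0.89), ([0.358, -0.135, 0.062], 0.66), ([0.786, 0.057, 0.058], 0.59), ([0.501, -0.242, 0.051], 0.55)]
lens_cap [([0.48, -0.085, 0.102], 0.68)]
tab_rear []
```

View pics/c.png

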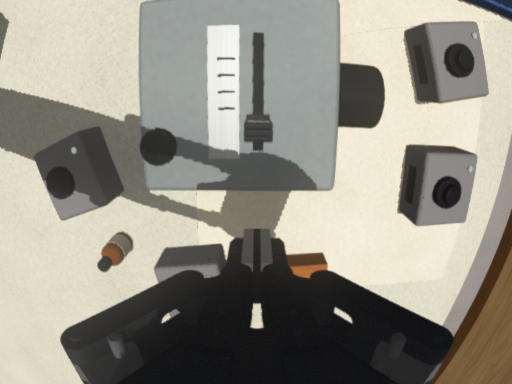

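The wrist picture shows the lamp house with its four ticks at (226,58), (226,74), (226,91) and (226,107). The tab is at (258,128), the lens cap at (158,147), and the shut fingertips at (258,238) behind the tab. Next I compute the tab and tick positions.

```bash
cat >> h.py <<'E'
def ray(u,v,c):
    K=np.array(c["K"]);T=np.array(c["world_from_camera"]);x=np.array(u,float)-K[0,2];y=np.array(v,float)-K[1,2]
    r=np.hypot(x,y)+1e-9;th=r/K[0,0]
    D=np.stack([x/r*np.sin(th),y/r*np.sin(th),np.cos(th)],-1);return D,T
def fcloud(d,c):
    v,u=np.indices(d.shape);D,T=ray(u,v,c);P=D/D[...,2:]*d[...,None];return P@T[:3,:3].T+T[:3,3]
def atz(u,v,z,c):
    D,T=ray(u,v,c);D=T[:3,:3]@D;return T[:3,3]+D*(z-T[2,3])/D[2]
E
python3 - <<'E'
from h import *
z=np.load("wr.npz");c=get_calibration("wrist");W=fcloud(z["d"],c);ok=z["d"]>0
for v in(58,74,91,107):print("tick",atz(226,v,.09,c).round(4))
for u,v in((140,10),(147,189),(333,188),(339,10)):print("edge",atz(u,v,.09,c).round(4))
m=ok&(W[...,2]>.122)&(W[...,2]<.136)&(abs(W[...,0]-.575)<.03)&(W[...,1]>-.1)&(W[...,1]<0)
t=W[m];print("tabtop",len(t),t.mean(0),t.min(0),t.max(0),cv2.minAreaRect(t[:,:2].astype(np.float32)*1000))
cv2.imwrite("pics/d.png",cv2.resize(z["p"][20:170,200:320],None,fx=5,fy=4*1.0,interpolation=cv2.INTER_CUBIC))
# image profile along tab column
g=cv2.cvtColor(z["p"],cv2.COLOR_BGR2GRAY)
print(g[40:115,226].tolist());print([(v,int(g[v,258])) for v in range(100,160,1)])
print(np.c_[np.arange(105,152),W[105:152,258,1:].round(3)].tolist())
E
```

```text
tick [0.5344 0.0083 0.09  ]
tick [ 0.5361 -0.0071  0.09  ]
tick [ 0.5379 -0.0233  0.09  ]
tick [ 0.5396 -0.0386  0.09  ]
edge [0.4416 0.0545 0.09  ]
edge [ 0.4633 -0.1301  0.09  ]
edge [ 0.656  -0.1062  0.09  ]
edge [0.6356 0.0728 0.09  ]
tabtop 568 [ 0.5718084  -0.05488605  0.12861249] [ 0.55950361 -0.06437263  0.1220135 ] [ 0.58426151 -0.04633682  0.13226631] ((571.9141845703125, -55.263427734375), (23.44632911682129, 15.867559432983398), 6.597080707550049)
[241, 242, 242, 242, 242, 242, 242, 242, 243, 243, 242, 243, 243, 243, 243, 242, 233, 174, 110, 177, 234, 243, 243, 243, 243, 243, 243, 243, 243, 243, 242, 242, 240, 218, 123, 119, 217, 240, 242, 242, 242, 242, 241, 242, 242, 242, 241, 241, 241, 238, 191, 113, 156, 224, 239, 240, 240, 240, 240, 239, 239, 239, 238, 238, 238, 236, 211, 133, 94, 174, 227, 235, 236, 236, 235]
[(100, 64), (101, 65), (102, 64), (103, 65), (104, 63), (105, 65), (106, 63), (107, 63), (108, 65), (109, 62), (110, 64), (111, 62), (112, 64), (113, 62), (114, 66), (115, 70), (116, 73), (117, 72), (118, 72), (119, 72), (120, 88), (121, 119), (122, 94), (123, 
[... 816 characters left out ...]
-0.047, 0.12], [123.0, -0.048, 0.122], [124.0, -0.048, 0.128], [125.0, -0.049, 0.127], [126.0, -0.05, 0.127], [127.0, -0.05, 0.128], [128.0, -0.051, 0.128], [129.0, -0.052, 0.128], [130.0, -0.053, 0.131], [131.0, -0.053, 0.13], [132.0, -0.054, 0.131], [133.0, -0.055, 0.129], [134.0, -0.056, 0.129], [135.0, -0.057, 0.129], [136.0, -0.057, 0.131], [137.0, -0.059, 0.128], [138.0, -0.06, 0.128], [139.0, -0.06, 0.129], [140.0, -0.061, 0.129], [141.0, -0.062, 0.129], [142.0, -0.063, 0.127], [143.0, -0.07, 0.091], [144.0, -0.071, 0.091], [145.0, -0.072, 0.091], [146.0, -0.073, 0.09], [147.0, -0.074, 0.09], [148.0, -0.074, 0.092], [149.0, -0.076, 0.09], [150.0, -0.077, 0.09], [151.0, -0.078, 0.091]]
```

View pics/d.png

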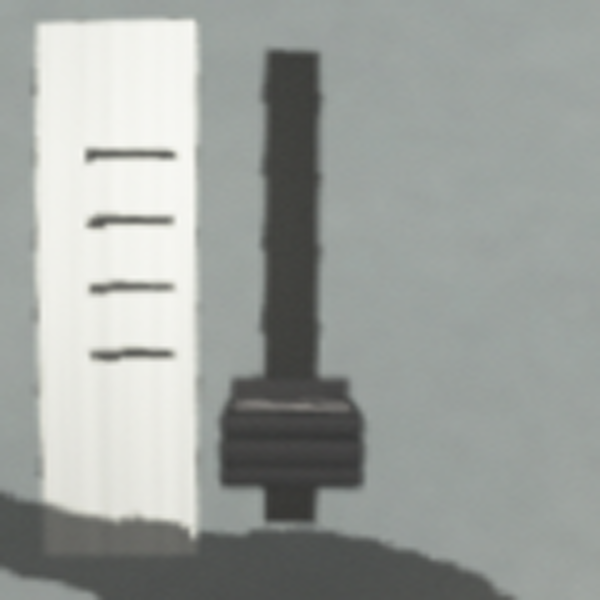

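>>> step_arm([
  [[0,0,0,-0.03,0,0,0],[0,0,0,-0.06,0,0,0],[0,0,0,-0.09,0,0,0],[0,0,0,-0.11,0,0,0],[0,0,0,-0.125,0,0,0],[0,0,0,-0.131,0,0,0],[0,0,0,-0.131,0,0,0],[0,0,0,-0.131,0,0,0]],
])

```text
time: 4.55
tool_pos: [0.5764, -0.1006, 0.1239]
tcp_rot: [2.085, 2.347, 0.003]
wrist_force: [0.0, -0.2, -0.8]
width: 0.001
```

>>> step_arm([
  [[0,-0.0006,0.005,0,0,0,0],[0,-0.0012,0.01,0,0,0,0],[0,-0.0018,0.015,0,0,0,0],[0,-0.0024,0.02,0,0,0,0],[0,-0.003,0.025,0,0,0,0],[0,-0.003,0.025,0,0,0,0],[0,-0.003,0.025,0,0,0,0],[0,-0.003,0.025,0,0,0,0]],
])

```text
time: 5.55
tool_pos: [0.5734, -0.0756, 0.1239]
tcp_rot: [2.085, 2.347, 0.004]
wrist_force: [-0.1, -0.8, 0.2]
width: -0.001
```

>>> step_arm([
  [[0,-0.0002,0.002,0,0,0,0],[0,-0.0004,0.004,0,0,0,0],[0,-0.0006,0.005,0,0,0,0],[0,-0.0007,0.006,0,0,0,0],[0,-0.0008,0.007,0,0,0,0],[0,-0.001,0.008,0,0,0,0],[0,-0.001,0.008,0,0,0,0],[0,-0.001,0.008,0,0,0,0]],
])

```text
time: 6.55
tool_pos: [0.5722, -0.0672, 0.1238]
tcp_rot: [2.086, 2.348, 0.004]
wrist_force: [-0.4, -0.7, 0.3]
width: -0.005
```

```bash
cat >> h.py <<'E'
def tabs(save=None):
    u=np.array([-.117,.9931]);s=read_state();c=get_calibration("wrist");p,d=read_camera("wrist");W=fcloud(d,c)
    L=np.stack([W[...,:2]@[.9931,.117]-.5614, W[...,:2]@u+.0859+.04,W[...,2]],-1)
    m=(d>0)&(L[...,2]>.123)&(L[...,2]<.137)&(abs(L[...,0])<.014)&(L[...,1]>-.01)&(L[...,1]<.09)
    y=L[m][:,1]
    print("t",s["time"],"tcp",s["tool_pos"].round(4),"F",s["wrist_force"].round(2),"tcp s-equiv",round(float(s["tool_pos"][:2]@u+.0859+.04+.019),4),"tab n",len(y),"front edge s",np.percentile(y,[1,50,97,99]).round(4)-np.array([-.008,0,.008,.008]) if len(y) else 0)
    if save:cv2.imwrite(save,cv2.resize(p[20:270,170:350],None,fx=3.2,fy=2.4))
E
python3 -c "
from h import *
tabs('pics/e.png')"
```

```text
t 6.55 tcp [ 0.5722 -0.0672  0.1238] F [-0.44 -0.69  0.27] tcp s-equiv 0.0112 tab n 2619 front edge s [0.006  0.0103 0.0106 0.0109]
```

View pics/e.png

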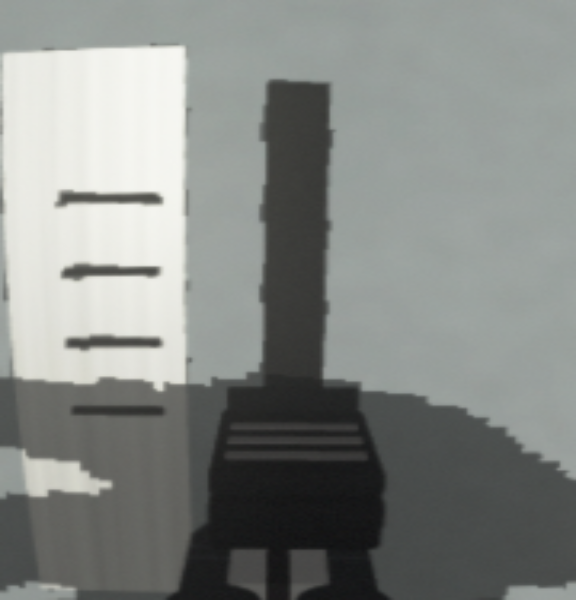

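The picture shows the tab (295,460) against the fingers. The tab measures s≈10.7 mm and the TCP equivalent is 11.2 mm, so they agree. I continue past hump 1.

>>> step_arm([
  [[0,-0.0001,0.001,0,0,0,0],[0,-0.0002,0.002,0,0,0,0],[0,-0.0004,0.003,0,0,0,0],[0,-0.0005,0.004,0,0,0,0],[0,-0.0006,0.005,0,0,0,0],[0,-0.0007,0.006,0,0,0,0],[0,-0.0008,0.007,0,0,0,0],[0,-0.0008,0.007,0,0,0,0]],
])

```text
time: 7.6
tool_pos: [0.5714, -0.0602, 0.1238]
tcp_rot: [2.086, 2.348, 0.004]
wrist_force: [-0.2, -0.8, 0.7]
width: 0.001
```

```bash
python3 -c "
from h import *
tabs()"
```

```text
t 7.6 tcp [ 0.5714 -0.0602  0.1238] F [-0.24 -0.83  0.73] tcp s-equiv 0.0183 tab n 2642 front edge s [0.0131 0.0174 0.0178 0.018 ]
```

>>> step_arm([
  [[0,0,0.0005,0,0,0,0],[0,-0.0001,0.001,0,0,0,0],[0,-0.0002,0.0015,0,0,0,0],[0,-0.0002,0.002,0,0,0,0],[0,-0.0003,0.0025,0,0,0,0],[0,-0.0003,0.0025,0,0,0,0],[0,-0.0003,0.0025,0,0,0,0],[0,-0.0003,0.0025,0,0,0,0]],
])

```text
time: 8.65
tool_pos: [0.5713, -0.0589, 0.1239]
tcp_rot: [2.084, 2.347, 0.002]
wrist_force: [0.9, -7.3, -1.1]
width: -0.002
```

```bash
python3 -c "
from h import *
tabs()"
```

```text
t 8.65 tcp [ 0.5713 -0.0589  0.1239] F [ 0.89 -7.27 -1.09] tcp s-equiv 0.0196 tab n 2592 front edge s [0.0143 0.0184 0.0187 0.0189]
```

```bash
python3 -c "
from h import *
tabs('pics/f.png')"
```

```text
t 8.7 tcp [ 0.5713 -0.0589  0.1239] F [ 1.25 -6.51 -1.65] tcp s-equiv 0.0196 tab n 2602 front edge s [0.0143 0.0183 0.0186 0.0188]
```

View pics/f.png

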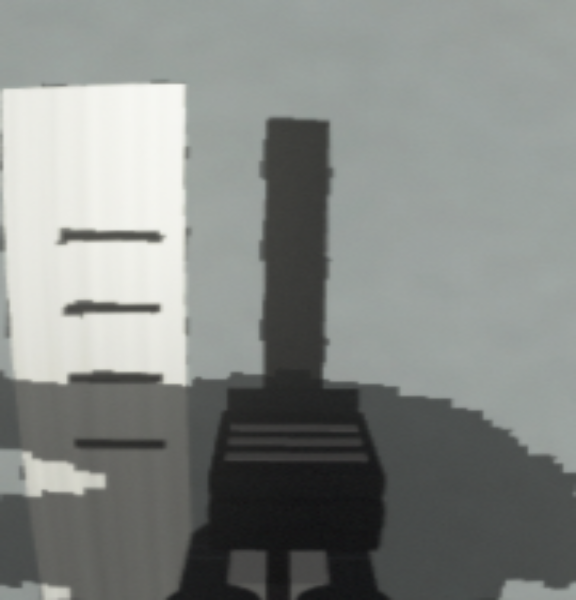

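Run:
```python
from h import *
c=get_calibration("wrist");p,d=read_camera("wrist");W=fcloud(d,c)
g=cv2.cvtColor(p,cv2.COLOR_BGR2GRAY)
u=np.array([-.117,.9931])
col=g[60:230,205:212].mean(1);k=[60+i for i in range(2,168) if col[i]<col[i-1] and col[i]<=col[i+1] and min(col[i-2],col[i+2])-col[i]>15];print(k)
for v in k:P=atz(208,v,.09,c);print(v,P.round(4),"local y",round(float(P[:2]@u+.0859),4), "depth pt",W[v,208].round(4))
print([(v,int(g[v,261]),W[v,261,1:].round(4).tolist()) for v in range(165,250,2)])
p,d=read_camera("scene");W=cloud("scene",d)
L=np.stack([W[...,:2]@[.9931,.117]-.5614, W[...,:2]@u+.0859+.04,W[...,2]],-1)
for z0,z1 in((.098,.11),(.11,.12),(.12,.128)):
  m=(d>0)&(L[...,2]>z0)&(L[...,2]<z1)&(abs(L[...,0])<.02)&(L[...,1]>-.03)&(L[...,1]<.09)
  print(z0,m.sum(),np.percentile(L[m][:,1],[0,50,90,100]).round(4))
```

```text
[118, 148, 205]
118 [0.5389 0.0029 0.09  ] local y 0.0258 depth pt [0.5392 0.0031 0.0917]
148 [ 0.5403 -0.013   0.09  ] local y 0.0098 depth pt [ 0.5406 -0.0126  0.0921]
205 [ 0.5426 -0.0453  0.09  ] local y -0.0226 depth pt [ 0.5428 -0.0446  0.0916]
[(165, 55, [-0.0192, 0.0892]), (167, 56, [-0.0201, 0.0902]), (169, 54, [-0.0211, 0.0906]), (171, 53, [-0.0223, 0.0902]), (173, 54, [-0.0233, 0.0905]), (175, 42, [-0.0244, 0.0904]), (177, 43, [-0.0252, 0.0916]), (179, 44, [-0.0268, 0.0898]), (181, 40, [-0.0277, 0.0904]), (183, 40, [-0.0281, 0.0928]), (185, 38, [-0.0294, 0.0924]), (187, 35, [-0.0303, 0.093]), (189, 38, [-0.0315, 0.0926]), (191, 36, [-0.0323, 0.0938]), (193, 35, [-0.0326, 0.0962]), (195, 34, [-0.0329, 0.0986]), (197, 57, [-0.0319, 0.1043]), (199, 56, [-0.0327, 0.1051]), (201, 32, [-0.0327, 0.1079]), (203, 59, [-0.0326, 0.1109]), (205, 54, [-0.0323, 0.1143]), (207, 28, [-0.0327, 0.1159]), (209, 55, [-0.0323, 0.1196]), (211, 61, [-0.0323, 0.1219]), (213, 25, [-0.0327, 0.1232]), (215, 26, [-0.0327, 0.1255]), (217, 26, [-0.0331, 0.1267]), (219, 26, [-0.0336, 0.1277]), (221, 26, [-0.0341, 0.1285]), (223, 22, [0.0178, 0.2443]), (225, 27, [-0.0361, 0.1283]), (227, 21, [-0.038, 0.1264]), (229, 23, [-0.0379, 0.1286]), (231, 24, [-0.0386, 0.1291]), (233, 22, [-0.0388, 0.1306]), (235, 25, [-0.0401, 0.13]), (237, 21, [-0.041, 0.1301]), (239, 22, [-0.0422, 0.1297]), (241, 19, [-0.043, 0.13]), (243, 21, [-0.0458, 0.1265]), (245, 16, [-0.0465, 0.1272]), (247, 20, [-0.0469, 0.1283]), (249, 47, [-0.0485, 0.1273])]
0.098 40 [-0.0081  0.0267  0.029   0.0303]
0.11 46 [-0.0029  0.0206  0.0287  0.0299]
0.12 46 [-0.0044  0.0183  0.0284  0.0307]
```

The first picture was taken before the arm had settled, so my tick zero was about 6 mm off. Measured again against the ticks, the slider is at s≈25 mm, in the first click, with about 7 N on it. I correct the zero and go on.

```bash
cat >> h.py <<'E'
def tabs(save=None):
    u=np.array([-.117,.9931]);s=read_state();c=get_calibration("wrist");p,d=read_camera("wrist");W=fcloud(d,c)
    L=np.stack([W[...,:2]@[.9931,.117]-.5614, W[...,:2]@u+.0923+.04,W[...,2]],-1)
    m=(d>0)&(L[...,2]>.104)&(L[...,2]<.122)&(abs(L[...,0])<.009)&(L[...,1]>-.01)&(L[...,1]<.1)
    y=L[m][:,1]
    print("t",s["time"],"tcp",s["tool_pos"].round(4),"F",s["wrist_force"].round(2),"finger s",round(float(s["tool_pos"][:2]@u+.0923+.04+.019),4),"tab n",len(y),"tab s",np.percentile(y,[25,50,75]).round(4)-.008 if len(y) else 0)
    g=cv2.cvtColor(p,cv2.COLOR_BGR2GRAY);col=g[20:240,203:213].mean(1)
    k=[20+i for i in range(2,217) if col[i]<=col[i-1] and col[i]<=col[i+1] and min(col[i-2],col[i+2])-col[i]>8]
    print("ticks",[round(float(atz(208,v,.09,c)[:2]@u+.0923),4) for v in k])
    if save:cv2.imwrite(save,cv2.resize(p[20:270,170:350],None,fx=3.2,fy=2.4))
E
python3 -c "
from h import *
tabs()"
```

```text
t 8.85 tcp [ 0.5713 -0.0589  0.1239] F [ 0.96 -6.12 -1.63] finger s 0.026 tab n 564 tab s [0.025  0.0252 0.0255]
ticks [0.0322, 0.0162, -0.0162]
```

>>> step_arm([
  [[0,-0.0002,0.002,0,0,0,0],[0,-0.0004,0.0035,0,0,0,0],[0,-0.0006,0.005,0,0,0,0],[0,-0.0007,0.006,0,0,0,0],[0,-0.0008,0.007,0,0,0,0],[0,-0.0009,0.008,0,0,0,0],[0,-0.0009,0.008,0,0,0,0],[0,-0.0009,0.008,0,0,0,0]],
])

```text
time: 9.9
tool_pos: [0.5703, -0.0505, 0.1239]
tcp_rot: [2.084, 2.347, 0.002]
wrist_force: [0.1, -0.2, 0.4]
width: -0.001
```

```bash
python3 -c "
from h import *
tabs()"
```

```text
t 9.9 tcp [ 0.5703 -0.0505  0.1239] F [ 0.1  -0.22  0.41] finger s 0.0344 tab n 579 tab s [0.0339 0.0342 0.0344]
ticks [0.0321, 0.0164, -0.0001, -0.0158]
```

>>> step_arm([
  [[0,0,0.0005,0,0,0,0],[0,-0.0001,0.001,0,0,0,0],[0,-0.0002,0.0015,0,0,0,0],[0,-0.0002,0.002,0,0,0,0],[0,-0.0002,0.002,0,0,0,0],[0,-0.0002,0.002,0,0,0,0],[0,-0.0002,0.002,0,0,0,0],[0,-0.0002,0.002,0,0,0,0]],
])

```text
time: 10.95
tool_pos: [0.5702, -0.0487, 0.1239]
tcp_rot: [2.084, 2.347, 0.002]
wrist_force: [0.7, 0.4, -0.3]
width: 0.003
```

```bash
python3 -c "
from h import *
tabs('pics/g.png')"
```

```text
t 10.95 tcp [ 0.5702 -0.0487  0.1239] F [ 0.65  0.38 -0.27] finger s 0.0363 tab n 730 tab s [0.0197 0.0402 0.0406]
ticks [0.0324, 0.0161, 0.0001, -0.0157]
```

View pics/g.png

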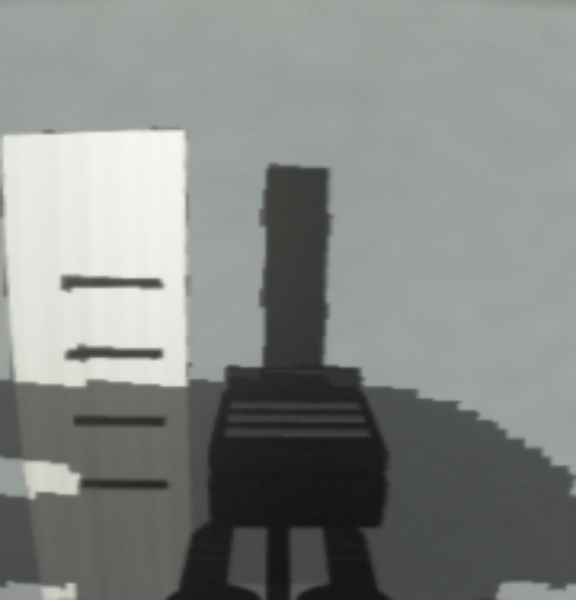

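The slider has snapped to s=40.4 mm, the second click, and the gap behind the tab shows it has run ahead of the fingers. It snapped with the fingers at 34.5–36 mm, so I expect the third snap with them at about 51–52 mm.

>>> step_arm([
  [[0,-0.0003,0.003,0,0,0,0],[0,-0.0006,0.005,0,0,0,0],[0,-0.0008,0.007,0,0,0,0],[0,-0.001,0.009,0,0,0,0],[0,-0.0013,0.011,0,0,0,0],[0,-0.0015,0.0125,0,0,0,0],[0,-0.0016,0.0135,0,0,0,0],[0,-0.0016,0.0135,0,0,0,0]],
])

```text
time: 12.0
tool_pos: [0.5685, -0.0346, 0.1239]
tcp_rot: [2.085, 2.348, 0.003]
wrist_force: [-0.4, -0.1, 0.7]
width: -0.001
```

```bash
python3 -c "
from h import *
tabs()"
```

```text
t 12.0 tcp [ 0.5685 -0.0346  0.1239] F [-0.44 -0.07  0.69] finger s 0.0505 tab n 564 tab s [0.0496 0.0499 0.0502]
ticks [0.0984, 0.0319, 0.0161, 0.0004]
```

>>> step_arm([
  [[0,0,0.0005,0,0,0,0],[0,-0.0001,0.001,0,0,0,0],[0,-0.0002,0.0015,0,0,0,0],[0,-0.0002,0.0015,0,0,0,0],[0,-0.0002,0.0015,0,0,0,0],[0,-0.0002,0.0015,0,0,0,0],[0,-0.0002,0.0015,0,0,0,0],[0,-0.0002,0.0015,0,0,0,0]],
])

```text
time: 13.05
tool_pos: [0.5682, -0.0331, 0.1239]
tcp_rot: [2.085, 2.348, 0.003]
wrist_force: [-0.6, -0.2, 0.2]
width: 0.001
```

```bash
python3 -c "
from h import *
tabs()"
```

```text
t 13.05 tcp [ 0.5682 -0.0331  0.1239] F [-0.59 -0.22  0.23] finger s 0.0519 tab n 733 tab s [0.0354 0.0562 0.0565]
ticks [0.0987, 0.0323, 0.0163, -0.0001]
```

The slider is in the third click (56.2 mm). Now I back off, rise and go toward the button.

>>> step_arm([
  [[0,0.001,-0.008,0,0,0,0],[0,0.002,-0.018,0,0,0,0],[0,0.003,-0.025,0,0,0,0],[0,0.003,-0.025,0.02,0,0,0],[0,0.003,-0.025,0.05,0,0,0],[0,0.003,-0.025,0.08,0,0,0],[0,0.003,-0.025,0.11,0,0,0],[0,0.003,-0.025,0.12,0,0,0]],
])

```text
time: 14.1
tool_pos: [0.5729, -0.0583, 0.2479]
tcp_rot: [2.081, 2.344, 0.008]
wrist_force: [-0.8, 0.4, -0.4]
width: -0.0
```

>>> step_arm([
  [[0,-0.012,-0.05,0,0,0,0],[0,-0.024,-0.1,0,0,0,0],[0,-0.036,-0.15,-0.01,0,0,0],[0,-0.048,-0.2,-0.02,0,0,0],[0,-0.058,-0.245,-0.03,0,0,0],[0,-0.066,-0.282,-0.04,0,0,0],[0,-0.066,-0.282,-0.04,0,0,0],[0,-0.066,-0.282,-0.04,0,0,0]],
])

```text
time: 15.1
tool_pos: [0.5067, -0.3398, 0.2076]
tcp_rot: [2.083, 2.344, 0.009]
wrist_force: [0.3, 0.2, 0.7]
width: 0.004
```

>>> step_arm([
  [[0,0,0,0,0,0,0],[0,0,0,0,0,0,0],[0,0,0,0,0,0,0],[0,0,0,0,0,0,0],[0,0,0,0,0,0,0],[0,0,0,0,0,0,0],[0,0,0,0,0,0,0],[0,0,0,0,0,0,0]],
])

```text
time: 16.1
tool_pos: [0.5067, -0.3398, 0.2075]
tcp_rot: [2.083, 2.344, 0.009]
wrist_force: [0.5, 0.7, 0.6]
width: 0.0
```

Run:
```python
from h import *
s=read_state();c=get_calibration("wrist");p,d=read_camera("wrist");W=fcloud(d,c);cv2.imwrite("pics/i.png",p)
print(s["time"],s["tool_pos"],s["wrist_force"])
for t in("lamp_button_top","power_unit","tab_mid"):print(t,[(np.round(w("wrist",r["xyz"]),3).tolist(),round(r["score"],2)) for r in spot_in("wrist",t)][:4])
m=(d>0)&(W[...,2]>.068)&(W[...,2]<.1)&(W[...,0]>.45)&(W[...,0]<.56)&(W[...,1]>-.335)&(W[...,1]<-.24)
t=W[m];print(len(t),t.mean(0),np.percentile(t[:,2],[50,90,99]));h=t[t[:,2]>np.percentile(t[:,2],95)-.004];print(len(h),h.mean(0),h.min(0),h.max(0))
m=(d>0)&(W[...,2]>.055)&(W[...,2]<.064)&(W[...,0]>.43)&(W[...,0]<.6)&(W[...,1]>-.38)&(W[...,1]<-.22);print(cv2.minAreaRect((W[m][:,:2]*1000).astype(np.float32)))
```

```text
16.1 [ 0.50665694 -0.33980983  0.20754152] [0.53444038 0.70340209 0.57486197]
lamp_button_top [([0.505, -0.301, 0.082], 0.76)]
power_unit [([0.348, -0.189, 0.052], 0.7), ([0.784, -0.118, 0.033], 0.63), ([0.512, -0.29, 0.062], 0.55)]
tab_mid []
1755 [ 0.50347509 -0.29454794  0.07570919] [0.07248332 0.08219989 0.08311228]
702 [ 0.50362155 -0.29490075  0.0816097 ] [ 0.49107899 -0.30716333  0.07860335] [ 0.51647936 -0.28242477  0.08389372]
((511.37994384765625, -293.5788879394531), (90.2310791015625, 99.916748046875), 13.200637817382812)
```

View pics/i.png

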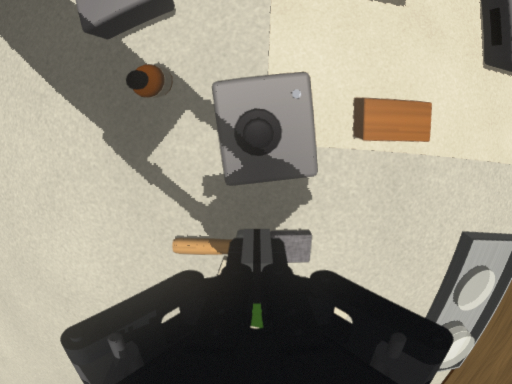

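The picture shows the power unit with its button at (258,131), which gives (0.504,-0.295) with its top at z=0.082. The oil bottle (147,80) and slide box (396,120) are clear.

>>> step_arm([
  [[0,-0.003,0.025,0,0,0,0],[0,-0.003,0.045,-0.01,0,0,0],[0,-0.003,0.045,-0.04,0,0,0],[0,-0.003,0.045,-0.065,0,0,0],[0,-0.003,0.045,-0.085,0,0,0],[0,-0.003,0.045,-0.094,0,0,0],[0,-0.003,0.045,-0.094,0,0,0],[0,-0.003,0.045,-0.094,0,0,0]],
])

```text
time: 17.3
tool_pos: [0.5044, -0.2953, 0.1146]
tcp_rot: [2.082, 2.343, 0.009]
wrist_force: [0.3, 0.3, 0.3]
width: -0.0
```

>>> step_arm([
  [[0,0,0,-0.003,0,0,0],[0,0,0,-0.006,0,0,0],[0,0,0,-0.009,0,0,0],[0,0,0,-0.012,0,0,0],[0,0,0,-0.014,0,0,0],[0,0,0,-0.016,0,0,0],[0,0,0,-0.016,0,0,0],[0,0,0,-0.016,0,0,0]],
])

```text
time: 18.3
tool_pos: [0.5044, -0.2953, 0.0988]
tcp_rot: [2.082, 2.343, 0.009]
wrist_force: [-2.1, 0.4, 4.3]
width: -0.001
```

>>> step_arm([
  [[0,0,0,-0.001,0,0,0],[0,0,0,-0.002,0,0,0],[0,0,0,-0.003,0,0,0],[0,0,0,-0.003,0,0,0],[0,0,0,-0.003,0,0,0],[0,0,0,-0.003,0,0,0],[0,0,0,-0.003,0,0,0],[0,0,0,-0.003,0,0,0]],
])

```text
time: 19.3
tool_pos: [0.5045, -0.2954, 0.0979]
tcp_rot: [2.082, 2.343, 0.009]
wrist_force: [-5.4, 3.7, 15.5]
width: -0.001
```

The force has risen to 15.5 N on the stop, so the button is fully down. I release it and check.

>>> step_arm([
  [[0,0,0,0.01,0,0,0],[0,0,0,0.04,0,0,0],[0,0,0,0.08,0,0,0],[0,0,0,0.12,0,0,0],[0,0,0,0.15,0,0,0],[0,-0.03,0,0.15,0,0,0],[0,-0.03,-0.04,0.15,0,0,0],[0,-0.03,-0.04,0.15,0,0,0]],
])

```text
time: 20.3
tool_pos: [0.4742, -0.3371, 0.2475]
tcp_rot: [2.084, 2.34, 0.008]
wrist_force: [-0.8, 0.7, -1.1]
width: 0.001
```

>>> step_arm([
  [[0,0,0,0,0,0,0],[0,0,0,0,0,0,0],[0,0,0,0,0,0,0],[0,0,0,0,0,0,0],[0,0,0,0,0,0,0],[0,0,0,0,0,0,0],[0,0,0,0,0,0,0],[0,0,0,0,0,0,0]],
])

```text
time: 21.3
tool_pos: [0.4742, -0.3371, 0.2475]
tcp_rot: [2.084, 2.34, 0.008]
wrist_force: [-0.6, -0.5, 0.3]
width: 0.001
```

Run:
```python
from h import *
c=get_calibration("wrist");p,d=read_camera("wrist");W=fcloud(d,c)
m=(d>0)&(W[...,2]>.068)&(W[...,2]<.1)&(np.hypot(W[...,0]-.504,W[...,1]+.295)<.009);print("btn z",np.median(W[m][:,2]),read_state()["wrist_force"])
z=np.load("scene.npz");p2,d2=read_camera("scene");cv2.imwrite("pics/j.png",p2)
u=np.array([-.117,.9931])
for D in(z["d"],d2):
    Q=cloud("scene",D);y=Q[...,:2]@u+.1323;x=Q[...,:2]@[.9931,.117]-.5614
    m=(D>0)&(Q[...,2]>.115)&(Q[...,2]<.135)&(abs(x)<.02)&(y>-.02)&(y<.1);print("tab s scene",m.sum(),np.median(y[m]))
for t in("lens_cap","oil_bottle","jar","dish","slide_box","brush"):print(t,[(np.round(w("scene",r["xyz"]),3).tolist(),round(r["score"],2)) for r in spot_in("scene",t)][:2])
```

```text
btn z 0.08192725813515994 [0.08239831 0.23247427 0.01432493]
tab s scene 68 0.010454844183334838
tab s scene 68 0.06144583663070739
lens_cap [([0.486, -0.08, 0.101], 0.59)]
oil_bottle [([0.606, 0.008, 0.091], 0.72), ([0.396, -0.251, 0.037], 0.47)]
jar [([0.675, 0.284, 0.057], 0.61)]
dish [([0.368, 0.266, 0.009], 0.83), ([0.527, -0.435, 0.019], 0.71)]
slide_box [([0.662, -0.246, 0.032], 0.71)]
brush [([0.531, -0.433, 0.02], 0.52)]
```

View pics/j.png

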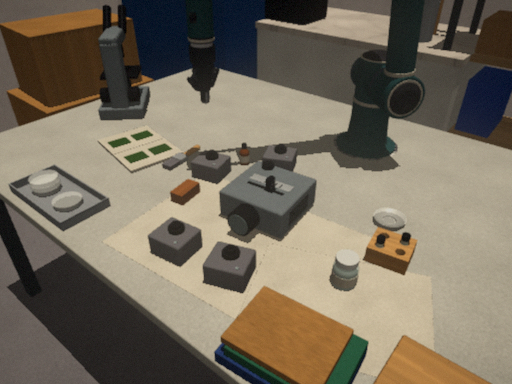

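The picture shows everything in place, the tab moved along its slot at (270,183), and the arm clear. Handing in.

```bash
python3 -c "
from workcell import *
print(finish_job())"
```

```text
the job is handed in; nothing more can be done
None
```

I pushed the slider with shut fingers to its third click, then pressed the button on the farthest-right power unit fully down and let go. The job is handed in; it gave no verdict.

- **Slider:** The wrist camera put it at 56.2 mm, the third click, measured against the ticks just before I backed off. Afterwards the scene camera showed the tab moved 51 mm in total. It read 61 mm absolute, but that view reads about 5 mm high, because it sees the tab's side.
- **Button:** The force rose to 15.5 N on the stop when pressed. Afterwards its top was back at 82 mm, so it is up.
- **Other things:** The lens cap, bottle, jar, dish, slide box and brush all measured within about 5 mm of where they started. I checked the vials only by eye in the last picture, and they were in their block. The arm is clear of everything.
- **A check that disagreed:** My first tick zero was about 6 mm off, because that picture was taken before the arm had settled. I noticed it while the slider was in the first click and corrected it from the ticks before going on.

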